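# Fit the dust filter and hold the cover on its seal

## Robot

A 6-joint arm with a two-finger parallel gripper is mounted at the origin on the work surface. World frame = base frame: x ahead of the robot, y to its left, z up, the work surface at z = 0. Lengths are in m, angles in rad, forces in N, time in s.
With the tool pointing down it reaches from about 0.325 to 0.925 m from the base axis. Payload 3.1 kg.
Tool frame: the origin (TCP) lies at the centre of the arm's flange, where the gripper is bolted on; the fingertips stand ctrl.tip_extent ahead of it and the grasp point (between the pads) lies 155 mm ahead of it (ctrl.tip_extent is the distance from the TCP to the fingertips, in m); z points along the fingers, y is the line along which they close (so a half turn about z gives the same grasp; the last joint's range is limited). The gripper opens to 85 mm and grips with 20 to 120 N. Pads are 22 mm wide; open, the fingers measure 114 mm over their backs; the gripper's body (76 mm by 85 mm) begins 54 mm behind the grasp point. The pads swing forward as they close: fully open they stand 13 mm farther back than shut.
Start: joints at [1.069, 0.217, 1.613, -0, 1.311, -0.112], TCP at [0.237, 0.578, 0.405] pointing down, gripper open.
Joint ranges: [-2.75, 2.75], [-0.78, 2.1], [0.31, 2.55], [-1.13, 4.27], [0.13, 2.63], [-2.58, 2.58]. Speed limits (rad/s): [2.79, 2.79, 3.14, 3.14, 3.14, 3.14].

## Interface

Orientations are given as a rotation vector (axis times angle).
In Python, from bench import ctrl gives the robot as it stands.
- The arm moves only by the tool drive_tool, never from a script. Its argument "moves" is text: rows parted by semicolons, each of 4 numbers parted by spaces: the shift along the world's x, y, z in cm, then the turn about the world's z in units of 6 degrees (1.0 is 6 degrees). A call has 1 to 12 rows; each row shifts and turns the commanded pose from where the row before left it; what a row does not reach is not made up. A row lasts 1/12 s, in which the tool goes at most 41.7 mm and 7.16 degrees, less where a joint would pass 70% of its speed; a pose out of reach is approached as far as the arm can. A call is refused whole if a number of a shift passes 4.17 or a number of a turn 1, either way. A call with a gripper value outside its range is refused whole. "grip" is the gripper command: -1 is shut, 1 is fully open, values between are in proportion, set as the call begins (left out, the last holds). The fingers move at their own pace and stop on an object; "newtons" is the grip in N (left out, the last holds). Time passes only in rows, so rows that do not move let the fingers close. It gives the time, the measured TCP pose, the force and the opening at its end, in the units of the state.
- ctrl.sense(): the state, without advancing time (a new reading comes with each control period).
- ctrl.get_image(name): name is "scene" or "top"; returns the picture (420x560x3 uint8, red, green, blue); there is no depth.
- ctrl.camera_params(name): a dict with "camera_matrix" (3x3 intrinsics, pixels), "position" and "attitude" of the camera in the world. Camera axes: x right, y down, z forward; pixel columns grow to the right and rows downward; lengths in m; the calibration is good to about 2 mm. A picture is of the moment at which its call begins. camera_params takes no time and is no camera call.
- ctrl.finish_job(): hands the job in, once; it reports no verdict.
Trained networks look in the newest picture that a camera, given by its name, has taken for a name from the list of things; names that differ only in an ending like _2 or _b are one class to them, and where a whole thing is asked for, a point or a joint stands for the part that bears it (a point fixed in the world has none). Each returns a list of dicts, best first, with "confidence" (0 to 1); they miss things now and then, are a little off and sometimes report something else, mostly with a low value. They report only what shows in the picture. A call takes as long as a camera call. They do not tell look-alikes from the thing itself.
- ctrl.spot_in(camera, label): "centre" ([column, row] in pixels, amid what is visible of it).
- ctrl.cut_out(camera, label): "mask" (420x560 bool, what is visible of it) and "centre" ([column, row] in pixels, amid what is visible of it).
The state is a dict: "t": time; "joint_positions": joint angles; "joint_velocities": joint speeds; "tau": joint torques, N m; "position": TCP position; "orientation": TCP orientation; "ft_force": force on the tool from outside, world axes, zero at the start; "ft_torque": the same for the moment, N m; "grip_width": finger opening in m.
Only numpy, scipy, OpenCV 4.12 (cv2) and the standard library are available. Lean on these libraries where they do the work, as an engineer would, in place of code of your own. Each camera call takes 0.05 s, during which the arm holds its last target. There are 200 camera calls.

## Task

Fit the new filter cartridge in the bench dust extractor: press it down into the sprung clip until the jaws close over it. Then swing the cover down and turn its wing fastener until it lines up with the slot underneath (wing in line with the index lines on the cover). Push the cover fully shut against the frame and finish still holding it pressed there, the fastener lined up but not locked, as the seal is to be checked first; leave the pots and tools around it where they are.

Things in the scene. Friction and masses are not known exactly. Their poses are not given: they have to be found in the camera images.
- extractor: Light grey metal dust extractor, fixed to the bench; origin on the bench under the middle of its filter compartment, z up. Along its y: open-topped compartment from -104 to +104 mm (176 mm in x, walls and floor 6 mm, frame top at 80 mm), then closed fan section to +238 mm, 80 mm high. A sprung rubber rail stands 12 mm above the frame along the -y wall (about 7 N pushes it down).
- clip_seat (a point): Cartridge's centre when home in the clip, 40 mm above bench, 34 mm above floor; its axis then lies along this x. A jaw each side (y) has 12 mm leaves at x -40 and +40 mm; the middle 66 mm is free for fingers. The leaves flare to a mouth 50 mm wide, 25 mm above this point; below, lips 30 mm apart, 11 mm above it, spring aside: about 8 N straight down snaps the cartridge in, as much pulls it out.
- slot (a point): Centre of the slot in the steel receptacle under the cover, 65 mm above the bench, inside the compartment near its -y wall. The slot is 10 mm wide and 32 mm long, long along this point's x; the fastener's key is 6 by 26 mm.
- cover_hinge (a point): Middle of the cover's hinge line, 84 mm above the bench, at y +100 mm in the extractor's frame; the hinge runs along this point's x.
- cover (a joint): Cover's hinge angle (rad): 0 shut, about 0.04 resting on the fastener's key when not lined up, 0.02 to 0.03 on the sprung rail when lined up, 1.57 upright, 1.95 fully back over the fan section. Starts 1.6 to 1.85. Stays put near upright; below about 1.1 it sinks shut by itself in 2 s. Light grey sheet 176 by 206 by 5 mm, 0.37 kg. About 6 N at the fastener holds it fully shut; let go, it springs up.
- cover_edge (a point): Middle of the cover's free edge, on its outer (when shut: upper) face, 206 mm from the hinge. Its z axis points out of the outer face, its y axis towards the hinge. The fastener's wing stands out of the middle of the outer face, 31 mm from this edge, so the cover is best pushed beside it.
- fastener (a joint): Angle of the quarter-turn wing fastener in the cover (rad): 0 when wing and key line up with the slot, growing anticlockwise seen on the cover's outer face; turns from -0.6 to 1.6, stiff (0.08 N m), stays where left. Starts at 0.7 to 1.35: turn it clockwise. The key passes the slot within about 0.15 of 0; otherwise it blocks the cover.
- wing_top (a point): Middle of the top of the fastener's dark steel wing: 34 mm long (its x), 10 mm thick (its y), 25 mm high from the cover's outer face, the lowest 5 mm a round foot 22 mm across. On the cover, 175 mm from the hinge, mid-width; z is the turning axis, pointing out.
- cartridge: New filter cartridge lying on the bench: white pleated cylinder, 36 mm across and 108 mm long, with a square grey cap 44 by 44 by 6 mm at each end (120 mm over all), about 0.12 kg. Origin at its centre, x along its axis.
- tube_a: Bystander: raw-clay tube pot, 54 mm across, 78 mm high; origin under its foot. One of the three tube pots stands between the cartridge and the extractor.
- tube_b: Bystander: raw-clay tube pot, 48 mm across, 62 mm high.
- tube_c: Bystander: raw-clay tube pot, 60 mm across, 85 mm high.
- bowl: Bystander: bisque bowl, 110 mm across, 45 mm high.
- slat: Bystander: wooden rolling slat, 240 by 30 by 8 mm, lying.
- modeller: Bystander: flat brush with a wooden handle, lying, head away from the robot.
- brush_pot: Bystander: white pot, 72 mm across, 95 mm high, with brushes standing in it up to 195 mm.
Mind the look-alikes: they are no part of the job. What is shaped like the cartridge but yellow is not meant.

How it is judged:
By the outcome, as a careful person would: the job done as asked, in the order asked, and still so for the second after the job is handed in, while the arm keeps its last pose, push and grip.
It also fails if it takes over 56 s, if anything falls off the work surface, if the arm or the gripper's body presses on something with over 40 N, if the wrist force passes 120 N, or if a joint passes its speed limit or range.

## Working session

There is one attempt and no reset: what is moved stays moved. The work goes in short steps, Python scripts to look and compute and a tool call to move; the robot and the scene stay as the last step left them, time stands still between calls to the robot, and variables do not carry over. Pictures are saved under pics/ and viewed, on a budget of 10 in all, crops included, one or two more only if the job needs it, and the job is handed in when it is done.

Besides the shell and the picture viewer there is one more tool, called after ">>>" by a JSON object that holds its "name" and its "arguments", one argument or row to a line. drive_tool: Moves the arm, as the interface text tells. Its arguments: {"type":"object","properties":{"moves":{"type":"string"},"grip":{"type":"number"},"newtons":{"type":"number"}},"required":["moves"]}

```bash
mkdir -p pics; ls; python3 - <<'E'
from bench import ctrl
import cv2,numpy as np
for n in("scene","top"):
    im=ctrl.get_image(n); cv2.imwrite(f"pics/{n}0.png",im[:,:,::-1])
    p=ctrl.camera_params(n); print(n,p)
    for l in("extractor","cover","cartridge","cover_edge","wing_top","fastener","slot","clip_seat","cover_hinge","tube_a","brush_pot","bowl"):
        try: print(l,[(np.round(d["centre"]).tolist(),round(d["confidence"],2)) for d in ctrl.spot_in(n,l)][:4])
        except Exception as e: print(l,e)
print(ctrl.sense(),ctrl.tip_extent)
E
```

```text
pics
scene {'camera_matrix': array([[385.22744013,   0.        , 283.25183007],
       [  0.        , 385.22744013, 213.38647359],
       [  0.        ,   0.        ,   1.        ]]), 'position': array([0.9064361 , 0.58606167, 0.68386786]), 'attitude': array([-0.63368163, -2.5757048 ,  1.29610247])}
extractor [([399.0, 299.0], 0.77), ([335.0, 212.0], 0.73)]
cover [([421.0, 260.0], 0.88)]
cartridge [([274.0, 185.0], 0.9), ([262.0, 161.0], 0.73)]
cover_edge [([420.0, 263.0], 0.62)]
wing_top [([442.0, 251.0], 0.76), ([202.0, 189.0], 0.5)]
fastener [([441.0, 248.0], 0.57)]
slot [([400.0, 305.0], 0.64)]
clip_seat [([396.0, 304.0], 0.93)]
cover_hinge [([397.0, 303.0], 0.78), ([419.0, 262.0], 0.16)]
tube_a [([283.0, 218.0], 0.91), ([206.0, 226.0], 0.85), ([426.0, 275.0], 0.73)]
brush_pot [([256.0, 342.0], 0.92)]
bowl [([201.0, 189.0], 0.87)]
top {'camera_matrix': array([[448.07205275,   0.        , 277.77694029],
       [  0.        , 448.07205275, 210.25216201],
       [  0.        ,   0.        ,   1.        ]]), 'position': array([ 0.41124228, -0.1127806 ,  1.39799355]), 'attitude': arra
[... 479 characters left out ...]
.0, 285.0], 0.24)]
{'t': 1.3, 'joint_positions': array([ 1.06880946e+00,  2.16894741e-01,  1.61341084e+00,  1.58037407e-05,
        1.31130528e+00, -1.12225670e-01]), 'joint_velocities': array([ 0.00029919, -0.00170292,  0.00048146,  0.00086038, -0.00044932,
        0.00011678]), 'tau': array([-1.23293171e-04, -3.96900058e+01, -3.04239035e+01, -1.62966749e-04,
        8.48232721e-04,  4.21558340e-06]), 'position': array([0.23747608, 0.57813512, 0.40469785]), 'orientation': array([-6.08369882e-01, -3.08210390e+00,  2.00096691e-05]), 'ft_force': array([-0.80135717, -0.03423917, -0.20878307]), 'ft_torque': array([-0.03132373,  0.01826538,  0.00225968]), 'grip_width': 0.08538865880054461} 0.1734
```

View pics/scene0.png

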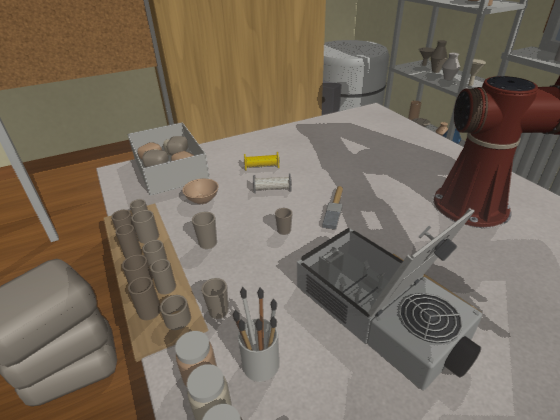

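View pics/top0.png

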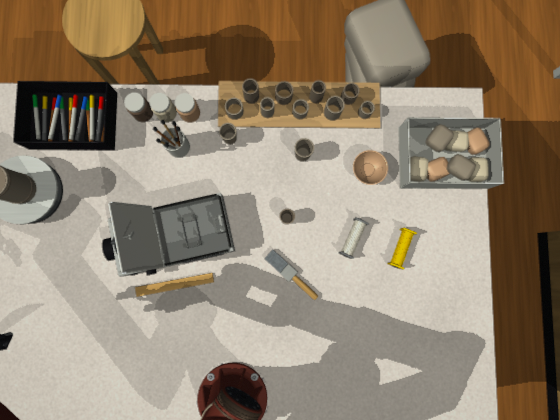

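Scene view: white cartridge at (272,184), yellow look-alike at (262,161). The cover is up at (425,258) with its wing at (442,249), and a small tube stands between at (284,221). Top view: white cartridge (354,237), yellow (402,247), extractor with its compartment to the right (195,230), fan and hinge to the left. Candidates for the cartridge are white (354,237) and yellow (402,247), so I choose the white one and check it close up.

```bash
cat > h.py <<'E'
from bench import ctrl
import cv2,numpy as np
from scipy.spatial.transform import Rotation as R
P={n:ctrl.camera_params(n) for n in("scene","top")}
def ray(n,uv):
    p=P[n]; uv=np.atleast_2d(uv).astype(float)
    d=np.c_[uv,np.ones(len(uv))]@np.linalg.inv(p["camera_matrix"]).T
    return p["position"],R.from_rotvec(p["attitude"]).apply(d)
def atz(n,uv,z):
    o,d=ray(n,uv); return o+d*((z-o[2])/d[:,2])[:,None]
def proj(n,X):
    p=P[n]; c=R.from_rotvec(p["attitude"]).inv().apply(np.atleast_2d(X)-p["position"])
    q=c@p["camera_matrix"].T; return q[:,:2]/q[:,2:]
E
python3 - <<'E'
from h import *
t=cv2.imread("pics/top0.png");s=cv2.imread("pics/scene0.png")
out=np.zeros((600,800,3),np.uint8)
a=cv2.resize(t[185:285,95:245],None,fx=3.2,fy=3.2,interpolation=2); out[:320,:480]=a
b=cv2.resize(t[205:285,320:425],None,fx=3,fy=3,interpolation=2); out[:240,485:800]=b
c=cv2.resize(s[205:385,290:490],None,fx=1.55,fy=1.55,interpolation=2); out[321:600,:310]=c[:279]
d=cv2.resize(s[145:235,235:355],None,fx=3.0,fy=3.0,interpolation=2); out[325:595,430:790]=d
cv2.imwrite("pics/crop1.png",out)
for n in("top","scene"):
  for d in ctrl.cut_out(n,"cartridge"):
    m=d["mask"];v,u=np.nonzero(m);X=atz(n,np.c_[u,v],.022)[:,:2]
    c=X.mean(0);w,V=np.linalg.eigh(np.cov(X.T));print(n,d["confidence"],d["centre"],m.sum(),c,np.degrees(np.arctan2(V[1,1],V[0,1])),np.sqrt(w*12),
      cv2.minAreaRect(X.astype(np.float32)))
  for l in("tube_a","bowl","brush_pot","modeller","slat"):
    for d in ctrl.spot_in(n,l): print(n,l,round(d["confidence"],2),atz(n,d["centre"],.035)[0].round(3))
E
```

```text
top 0.97 [354.6, 242.0] 490 [ 0.47870507 -0.36523248] 156.50135278695416 [0.03758507 0.12897203] ((0.4789821207523346, -0.3665655851364136), (0.043621331453323364, 0.12555232644081116), 66.45879364013672)
top 0.67 [401.2, 248.0] 516 [ 0.44995059 -0.51390576] 159.27269809231922 [0.03944347 0.12627561] ((0.4504690170288086, -0.513035237789154), (0.044521939009428024, 0.12437336891889572), 68.5745620727539)
top tube_a 0.84 [0.791 0.027 0.035]
top tube_a 0.66 [ 0.743 -0.213  0.035]
top tube_a 0.54 [ 0.55  -0.163  0.035]
top bowl 0.87 [ 0.7   -0.412  0.035]
top bowl 0.24 [0.336 0.177 0.035]
top brush_pot 0.63 [0.774 0.188 0.035]
top modeller 0.55 [ 0.374 -0.157  0.035]
top slat 0.96 [0.335 0.173 0.035]
scene 0.77 [258.2, 160.2] 394 [ 0.4446228  -0.51896465] 156.1791384867954 [0.08046865 0.12780495] ((0.44457095861434937, -0.5203273892402649), (0.09448303282260895, 0.12434472143650055), 67.66969299316406)
scene 0.69 [273.1, 185.0] 439 [ 0.47515816 -0.36844575] 153.7220168896774 [0.06947805 0.12387505] ((0.4765278100967407, -0.3694014549255371), (0.08405027538537979, 0.12233448773622513), 67.14495086669922)
scene tube_a 0.91 [ 0.537 -0.171  0.035]
scene tube_a 0.85 [ 0.738 -0.241  0.035]
scene tube_a 0.73 [0.348 0.175 0.035]
scene bowl 0.87 [ 0.693 -0.425  0.035]
scene brush_pot 0.92 [0.762 0.155 0.035]
scene modeller 0.69 [ 0.396 -0.139  0.035]
scene slat 0.15 [0.238 0.122 0.035]
```

View pics/crop1.png

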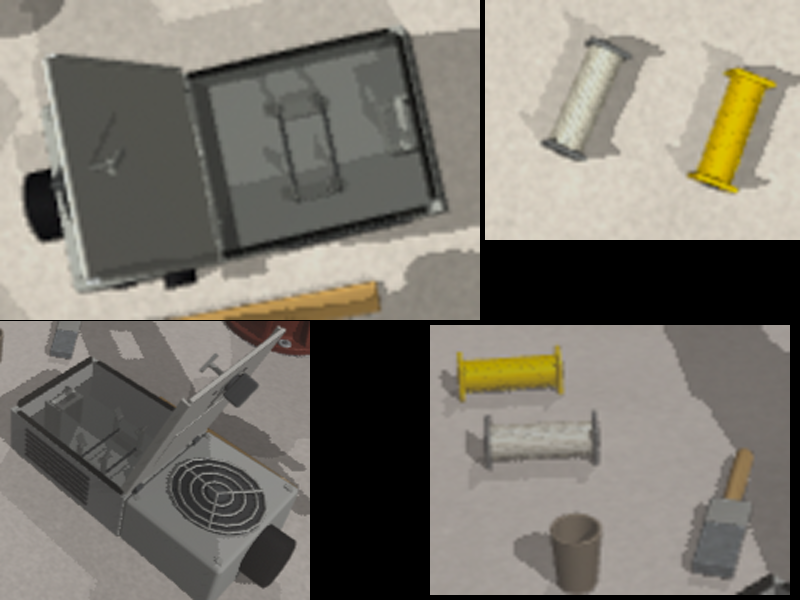

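```bash
cat >> h.py <<'E'
def ext(th): # x,y,yaw -> fn local->world
    c,s=np.cos(th[2]),np.sin(th[2]); M=np.array([[c,-s,0],[s,c,0],[0,0,1]])
    return lambda X: np.atleast_2d(X)@M.T+[th[0],th[1],0]
E
python3 - <<'E'
from h import *
a=lambda x,y:(95+x/3.2,185+y/3.2)
b=lambda x,y:(290+x/1.55,205+(y-321)/1.55)
print(atz("top",[a(443,212),a(405,28),a(185,68),a(222,258)],.08))
print(atz("scene",[b(12,410),b(93,360),b(122,495)],.08))
from scipy.optimize import least_squares
L=np.array([[-88,-104,80],[88,-104,80],[88,100,80],[-88,100,80]])/1e3
ut=[a(443,212),a(405,28),a(185,68),a(222,258)]
S=np.array([[88,-104,80],[-88,-104,80],[88,104,80],[88,238,80],[-88,238,80]])/1e3
us=[b(12,410),b(93,360),b(122,495),b(213,572),b(298,488)]
f=lambda t:np.r_[(proj("top",ext(t)(L))-ut).ravel(),(proj("scene",ext(t)(S))-us).ravel()]
r=least_squares(f,[.43,.15,-.2],loss="soft_l1");t=r.x;print(t,r.fun.reshape(-1,2).round(1))
np.save("t.npy",t)
# overlay
tt=cv2.imread("pics/top0.png");ss=cv2.imread("pics/scene0.png")
out=[]
for n,im,(x0,x1,y0,y1) in(("top",tt,(90,250,180,290)),("scene",ss,(290,490,205,385))):
    k=4 if n=="top" else 3.0
    im=cv2.resize(im[y0:y1,x0:x1],None,fx=k,fy=k,interpolation=2)
    def pl(Q,col):
        p=proj(n,ext(t)(np.array(Q)/1e3)); p=((p-[x0,y0]+.5)*k).astype(np.int32); cv2.polylines(im,[p],True,col,1)
    pl([[-88,-104,80],[88,-104,80],[88,104,80],[-88,104,80]],(0,0,255))
    pl([[88,104,80],[-88,104,80],[-88,238,80],[88,238,80]],(0,255,0))
    pl([[-88,-104,0],[88,-104,0],[88,238,0],[-88,238,0]],(255,0,0))
    pl([[-40,-15,51],[40,-15,51],[40,15,51],[-40,15,51]],(255,255,0))
    out.append(im)
w=max(o.shape[1] for o in out);o=np.vstack([cv2.copyMakeBorder(o,0,0,0,w-o.shape[1],0) for o in out])
print(o.shape);cv2.imwrite("pics/fit1.png",cv2.resize(o,None,fx=600/o.shape[0],fy=600/o.shape[0],interpolation=3))
E
```

```text
[[ 0.43579391 -0.00290345  0.08      ]
 [ 0.60545719  0.03505593  0.08      ]
 [ 0.5666364   0.23679006  0.08      ]
 [ 0.39298722  0.1970192   0.08      ]]
[[0.60757109 0.04063072 0.08      ]
 [0.44060487 0.00258298 0.08      ]
 [0.56001148 0.23572205 0.08      ]]
[0.49938837 0.11667073 0.21585005] [[ 0.3  0. ]
 [ 0.4 -0.7]
 [ 1.2  0.9]
 [ 0.5  0.3]
 [-1.5 -1.8]
 [ 0.2 -2. ]
 [-0.9  1.1]
 [ 1.7  1. ]
 [ 0.7  0.6]]
(980, 640, 3)
```

View pics/fit1.png

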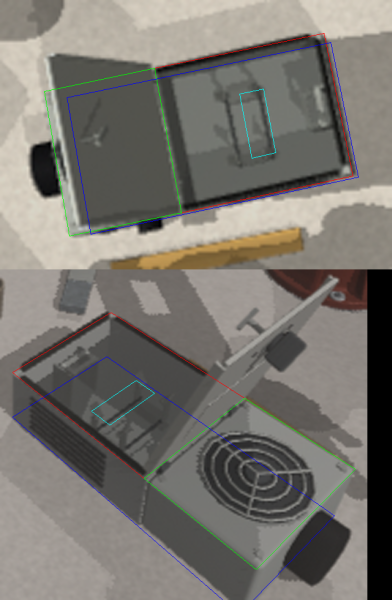

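```bash
python3 - <<'E'
from h import *
t=cv2.imread("pics/top0.png")[200:255,160:240];s=cv2.imread("pics/scene0.png")[230:320,300:400]
f=lambda im,k:cv2.convertScaleAbs(cv2.resize(im,None,fx=k,fy=k,interpolation=cv2.INTER_CUBIC),alpha=1.8,beta=-40)
a=f(t,5);b=f(s,3.6)  # 400x275 ; 360x324
o=np.zeros((600,400,3),np.uint8);o[:275]=a;o[276:600,:360]=b
cv2.imwrite("pics/clip.png",cv2.resize(o,None,fx=1,fy=1))
E
```

```text
(no output)
```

View pics/clip.png

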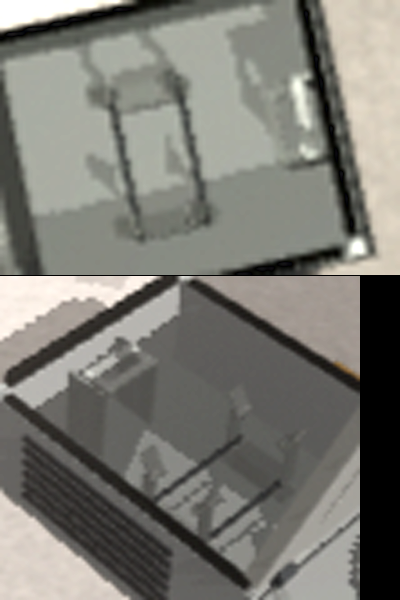

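```bash
python3 - <<'E'
from h import *
t=np.load("t.npy")
a=lambda x,y:(160+x/5,200+y/5); b=lambda x,y:(300+x/3.6,230+(y-276)/3.6)
def tri(u,v):
    o1,d1=ray("top",u);o2,d2=ray("scene",v);d1=d1[0];d2=d2[0]
    s=np.linalg.lstsq(np.c_[d1,-d2],o2-o1,rcond=None)[0];p,q=o1+s[0]*d1,o2+s[1]*d2
    return (p+q)/2,np.linalg.norm(p-q)
c,s=np.cos(t[2]),np.sin(t[2]);M=np.array([[c,-s,0],[s,c,0],[0,0,1]])
loc=lambda X:((np.atleast_2d(X)-[t[0],t[1],0])@M*1e3).round(1)
for n,u,v in(("leafmean",a(154,153),b(222,442)),("barmean",a(160,162),b(221,489)),
  ("barR+x",a(182,95),b(155,497)),("barL+x",a(113,100),b(210,540)),("barR-x",a(207,215),b(240,437)),("barL-x",a(138,237),b(280,483)),
  ("leafR+x",a(172,80),b(152,452)),("leafL+x",a(110,92),b(208,492)),("leafR-x",a(205,215),b(240,392)),("leafL-x",a(130,225),b(292,432)),("recept",a(303,115),b(115,355))):
    X,e=tri(u,v);print(n,loc(X),round(e*1e3,1))
for n,v in(("leaf",a(154,153)),):print(loc(atz("top",v,.055)))
# cover: wing & key & edge
print("wing/edge scene")
E
```

```text
leafmean [[-1.2 11.  61. ]] 2.1
barmean [[-3.  14.6 20.5]] 1.0
barR+x [[34.5 -6.7 22.3]] 1.1
barL+x [[38.  37.3 24.8]] 7.3
barR-x [[-42.1  -6.6  24.1]] 4.4
barL-x [[-42.6  34.6  13.9]] 6.2
leafR+x [[39.4 -8.6 64.3]] 1.1
leafL+x [[38.3 31.5 62.5]] 7.1
leafR-x [[-43.7 -11.4  59.9]] 2.2
leafL-x [[-40.2  33.1  60.7]] 2.2
recept [[  1.1 -80.4  70.6]] 3.8
[[ 0.1 11.2 55. ]]
wing/edge scene
```

>>> {"name": "drive_tool", "arguments": {
  "moves": "2.5 -1 3 0;2.5 -1 3 0;2.5 -1 3 0;2.5 -1 1 0;1 -4 0 0;1 -4 0 0;1 -4 0 0;1 -4 0 0;1 -4 0 0;1 -4 0 0;1 -4 0 0;1 -4 0 0",
  "grip": 1,
  "newtons": 40
}}

```text
t: 2.9
position: [0.4173, 0.2163, 0.505]
orientation: [0.607, 3.081, 0.001]
ft_force: [0.8, 0.3, -0.4]
grip_width: 0.0852
```

>>> {"name": "drive_tool", "arguments": {
  "moves": "1 -4 0 0;1 -4 0 0;0.5 -4 0 0;0 -4 0 0;0 -4 0 0;0 -4 0 0;0 -4 0 0;0 -4 0 0;0 -4 0 0;0 -4 0 0;0 -4 0 0;0 -4 0 0"
}}

```text
t: 3.9
position: [0.4419, -0.2639, 0.505]
orientation: [0.609, 3.081, -0.0]
ft_force: [0.5, -0.5, 0.5]
grip_width: 0.0851
```

>>> {"name": "drive_tool", "arguments": {
  "moves": "1 -3 -2 -0.2;1 -3 -2.5 0;1 -3 -2.5 0;0.6 -1.3 -3.5 0;0 0 -4 0;0 0 -4 0;0 0 -4 0;0 0 -3.5 0;0 0 0 0"
}}

```text
t: 4.65
position: [0.475, -0.3618, 0.2355]
orientation: [-0.638, -3.061, -0.015]
ft_force: [-1.8, 0.7, -0.9]
grip_width: 0.0855
```

```bash
python3 - <<'E'
from h import *
out=[]
S=ctrl.sense();p=S["position"]
g=p+R.from_rotvec(S["orientation"]).apply([0,0,.155]);y=R.from_rotvec(S["orientation"]).apply([0,1,0]);print(g,y)
for n,(x,yy) in(("top",(354,240)),("scene",(273,180))):
    im=cv2.cvtColor(ctrl.get_image(n),4);k=5
    x0,y0=x-40,yy-45
    c=cv2.resize(im[y0:y0+90,x0:x0+80],None,fx=k,fy=k,interpolation=2)
    for q in proj(n,[[g[0],g[1],.022],g+y*.04,g-y*.04]):cv2.circle(c,tuple(((q-[x0,y0])*k).astype(int).tolist()),3,(0,0,255),-1)
    out.append(c)
cv2.imwrite("pics/grasp.png",np.hstack(out))
E
```

```text
[ 0.47307437 -0.35989216  0.08056675] [0.39955899 0.91668737 0.00607202]
```

View pics/grasp.png

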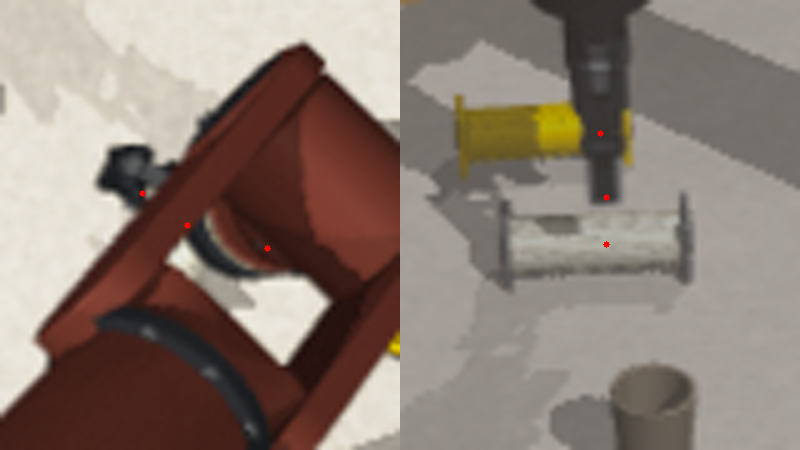

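The open fingers straddle the white cartridge at (598,243), with the grasp point projected at (606,244). They are clear of the yellow one at (545,130). Descending.

>>> {"name": "drive_tool", "arguments": {
  "moves": "0 0 0 0;0 0 -2 0;0 0 -2 0;0 0 -1.1 0;0 0 0 0;0 0 0 0"
}}

```text
t: 5.25
position: [0.4791, -0.3654, 0.1953]
orientation: [0.64, 3.074, -0.002]
ft_force: [-1.1, -0.3, 0.2]
grip_width: 0.0855
```

>>> {"name": "drive_tool", "arguments": {
  "moves": "0 0 -1 0;0 0 0 0;0 0 0 0"
}}

```text
t: 5.5
position: [0.4785, -0.3649, 0.184]
orientation: [0.641, 3.075, -0.0]
ft_force: [-1.6, -0.3, -0.3]
grip_width: 0.0851
```

>>> {"name": "drive_tool", "arguments": {
  "moves": "0 0 0 0;0 0 0 0;0 0 0 0;0 0 0 0;0 0 0 0;0 0 0 0;0 0 0 0;0 0 0 0",
  "grip": -1,
  "newtons": 50
}}

```text
t: 6.17
position: [0.4788, -0.3651, 0.1842]
orientation: [0.64, 3.075, -0.001]
ft_force: [-0.4, 0.2, 2.6]
grip_width: 0.0346
```

>>> {"name": "drive_tool", "arguments": {
  "moves": "0 0 2 0;0 0 4 0;0 0 4 0;0 0 4 0;0 2 3 0;0 4 1 0;0 4 0 1;0 4 0 1;0 4 0 1;0 4 0 1;0.4 4 0 1;0.4 4 0 1"
}}

```text
t: 7.17
position: [0.4855, -0.0629, 0.3629]
orientation: [0.348, -3.121, -0.001]
ft_force: [0.7, -0.2, -0.7]
grip_width: 0.034
```

>>> {"name": "drive_tool", "arguments": {
  "moves": "0.5 4 0 0;0.5 4 0 0;0 4 0 0;0 4 0 0;0 3 0 0;0 0.4 0 0;0 0 0 0;0 0 0 0"
}}

```text
t: 7.83
position: [0.4961, 0.129, 0.363]
orientation: [0.343, -3.121, 0.001]
ft_force: [-0.0, 0.1, -0.8]
grip_width: 0.0344
```

```bash
python3 - <<'E'
from h import *
S=ctrl.sense();p=S["position"];q=R.from_rotvec(S["orientation"]);print(p,S["grip_width"],S["ft_force"])
g=p+q.apply([0,0,.155]);y=q.apply([0,1,0]);print(g,np.degrees(np.arctan2(y[1],y[0])))
t=np.load("t.npy")
for n in("scene",):
    im=cv2.cvtColor(ctrl.get_image(n),4)
    for d in ctrl.cut_out(n,"cartridge"):print(d["confidence"],d["centre"])
    x0,y0=260,120;k=3
    c=cv2.resize(im[y0:y0+195,x0:x0+220],None,fx=k,fy=k,interpolation=2)
    ax=q.apply([.06,0,0]);ctr=g-[0,0,.007]
    for w in proj(n,[ctr,ctr+ax,ctr-ax]):cv2.circle(c,tuple(((w-[x0,y0])*k).astype(int).tolist()),3,(0,0,255),-1)
    for w in proj(n,ext(t)([[0,.012,.04],[.06,.012,.04],[-.06,.012,.04]])):cv2.circle(c,tuple(((w-[x0,y0])*k).astype(int).tolist()),3,(0,255,0),-1)
cv2.imwrite("pics/above.png",c)
E
```

```text
[0.49611184 0.12895306 0.36295699] 0.03435940338750434 [-0.02418279  0.13559956 -0.83826333]
[0.49588989 0.12878223 0.20795724] 102.52715620155715
0.92 [260.1, 161.6]
0.85 [356.0, 231.2]
```

View pics/above.png

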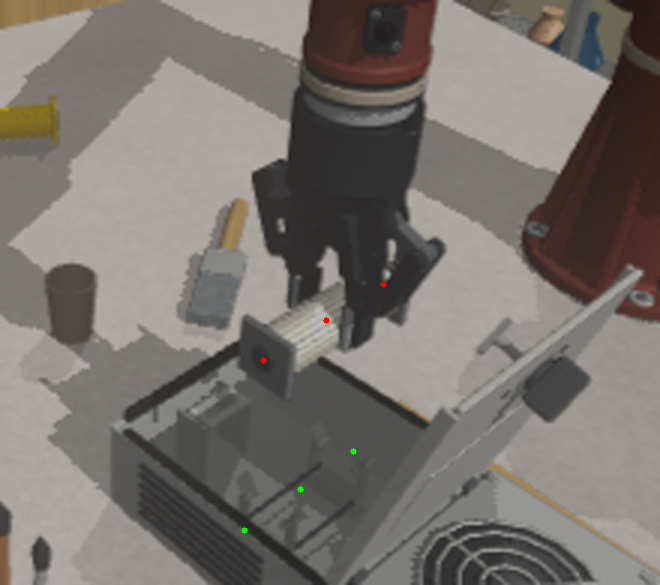

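Red end dot (262,360) sits on the held cartridge's cap centre (267,357), so it lies straight in the grip, and the clip (green) is directly below it. Lowering.

>>> {"name": "drive_tool", "arguments": {
  "moves": "0 0 -3 0;0 0 -4 0;0 0 -3 0;0 0 -2 0;0 0 -1 0;0 0 0 0;0 0 0 0"
}}

```text
t: 8.52
position: [0.497, 0.1283, 0.234]
orientation: [-0.339, 3.123, -0.0]
ft_force: [-0.7, 0.5, -0.9]
grip_width: 0.0344
```

>>> {"name": "drive_tool", "arguments": {
  "moves": "0 0 -0.5 0;0 0 -0.5 0;0 0 0 0;0 0 0 0"
}}

```text
t: 8.85
position: [0.4979, 0.1298, 0.2254]
orientation: [-0.341, 3.118, 0.002]
ft_force: [1.7, 3.2, 0.5]
grip_width: 0.0341
```

>>> {"name": "drive_tool", "arguments": {
  "moves": "0 0.2 0 0;0 0 -0.3 0;0 0 -0.3 0;0 0 0 0;0 0 0 0"
}}

```text
t: 9.27
position: [0.4979, 0.1313, 0.2192]
orientation: [-0.343, 3.118, -0.001]
ft_force: [3.5, 1.0, 5.4]
grip_width: 0.0345
```

>>> {"name": "drive_tool", "arguments": {
  "moves": "0 0.05 -0.4 0;0 0 -0.4 0;0 0 -0.4 0;0 0 -0.3 0;0 0 0 0;0 0 0 0"
}}

```text
t: 9.77
position: [0.496, 0.1314, 0.2021]
orientation: [0.341, -3.121, 0.001]
ft_force: [0.4, -0.6, 1.3]
grip_width: 0.0344
```

>>> {"name": "drive_tool", "arguments": {
  "moves": "0 0 -0.3 0;0 0 0 0;0 0 0 0"
}}

```text
t: 10.02
position: [0.4964, 0.1315, 0.2019]
orientation: [0.341, -3.119, 0.001]
ft_force: [-7.2, -1.8, 20.6]
grip_width: 0.0343
```

>>> {"name": "drive_tool", "arguments": {
  "moves": "0 0 0.3 0;0 0 0 0;0 0 0 0;0 0 0 0;0 0 0 0",
  "grip": 0.5
}}

```text
t: 10.43
position: [0.4959, 0.1315, 0.2018]
orientation: [0.34, -3.121, -0.0]
ft_force: [-0.5, 0.3, 0.4]
grip_width: 0.0642
```

>>> {"name": "drive_tool", "arguments": {
  "moves": "0 0 1 0;0 0 2 0;0 0 3 0;0 0 4 0;0 0 4 0;-1 -1 4 0;0 0 4 0;0 0 4 0;0 0 4 0;0 0 0 0"
}}

```text
t: 11.27
position: [0.4878, 0.122, 0.5134]
orientation: [-0.339, 3.105, 0.0]
ft_force: [1.0, 0.2, 1.9]
grip_width: 0.0643
```

```bash
python3 - <<'E'
from h import *
S=ctrl.sense();print(S["position"],S["ft_force"],S["joint_positions"])
o=[]
for n,(x0,y0,w,hh,k) in(("scene",(290,190,190,180,2.4)),("top",(95,180,150,110,2.4))):
    im=cv2.cvtColor(ctrl.get_image(n),4);cv2.imwrite(f"pics/{n}_ins.png",im)
    for d in ctrl.cut_out(n,"cartridge"):print(n,d["confidence"],d["centre"])
    c=cv2.resize(im[y0:y0+hh,x0:x0+w],None,fx=k,fy=k,interpolation=2);o.append(c)
h=max(c.shape[0] for c in o)
cv2.imwrite("pics/ins.png",np.hstack([cv2.copyMakeBorder(c,0,h-c.shape[0],0,0,0) for c in o]))
t=np.load("t.npy")
print(proj("scene",ext(t)([[0,.012,.04],[0,.014,.04]])),proj("top",ext(t)([[0,.014,.04]])))
E
```

```text
[0.48777179 0.12196904 0.51337067] [1.007085   0.19192172 1.89239738] [ 1.05326845e-01 -1.24501384e-01  1.76652395e+00  9.64212209e-05
  1.48114789e+00 -1.68299091e+00]
scene 0.83 [365.7, 279.6]
scene 0.69 [259.1, 162.8]
top 0.72 [401.0, 247.5]
top 0.64 [192.5, 243.3]
top 0.26 [197.1, 240.2]
[[360.24669641 283.16706614]
 [360.92870351 283.67555217]] [[190.76011973 231.13630259]]
```

View pics/ins.png

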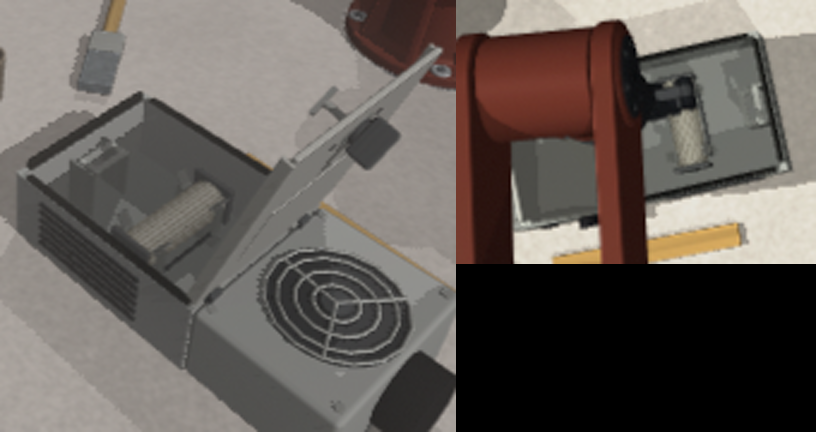

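Cartridge lies level in the clip at (180,218) in the left crop, between the leaves. The cover is still up and leaning back, with its wing at (372,143). Now the cover angle.

```bash
python3 - <<'E'
from h import *
from scipy.optimize import least_squares
t=np.load("t.npy")
def cov(x,s,th,n=0): # s from hinge, n out of outer face
    return [x,.100-s*np.cos(th)+n*np.sin(th)*0+n*np.cos(th-np.pi/2)*1,.084+s*np.sin(th)+n*np.cos(th)]
us=[(410.8,256.7),(473.3,209.6)];ut=[(110.6,202.2),(121.6,274)]
f=lambda a:np.r_[(proj("scene",ext(t)([cov(.088,.206,a[0]),cov(-.088,.206,a[0])]))-us).ravel(),(proj("top",ext(t)([cov(.088,.206,a[0]),cov(-.088,.206,a[0])]))-ut).ravel()]
r=least_squares(f,[1.7]);print(r.x,r.fun)
print(proj("scene",ext(t)([cov(0,.175,r.x[0],.025)])),"wing seen ~",(290+372/2.4,190+143/2.4))
for L in ([-.05,.2,0],[-.05,.03,0],[0,-.075,0]):print(L,ext(t)(L))
E
```

```text
[1.86288714] [ 0.13450703 -0.60795678 -0.4155231   0.68862062 -0.95969753  0.43031881
  0.18388852 -1.84905405]
[[447.14662084 253.24190045]] wing seen ~ (445.0, 249.58333333333334)
[-0.05, 0.2, 0] [[0.40771308 0.30132078 0.        ]]
[-0.05, 0.03, 0] [[0.44412331 0.13526568 0.        ]]
[0, -0.075, 0] [[0.51545171 0.04341113 0.        ]]
```

>>> {"name": "drive_tool", "arguments": {
  "moves": "-0.8 2 0 -1;-0.8 2 0 -1;-0.8 2 0 -1;-0.8 2 0 -1;-0.8 2 0 -1;-0.8 2 0 -1;-0.8 2 0 -1;-0.8 2 0 -1;-0.8 2 0 -1;-0.9 0.4 0 -1;0 0 0 -1;0 0 0 -1",
  "grip": -1
}}

```text
t: 12.47
position: [0.4047, 0.3063, 0.4989]
orientation: [-1.563, -2.722, 0.008]
ft_force: [-0.2, -0.4, 0.6]
grip_width: -0.0001
```

>>> {"name": "drive_tool", "arguments": {
  "moves": "0 0 -3 -1;0 0 -3 -1;0 0 -3 -1;0 0 -1.5 0;0 0 0 0;0 0 0 0"
}}

```text
t: 12.97
position: [0.4048, 0.3053, 0.394]
orientation: [-1.965, -2.448, 0.009]
ft_force: [0.4, 0.6, 0.4]
grip_width: -0.0
```

>>> {"name": "drive_tool", "arguments": {
  "moves": "0.2 -1 1.5 0;0.32 -1.47 0 0;0.32 -1.47 0 0;0.32 -1.47 0 0;0.32 -1.47 0 0;0.32 -1.47 0 0;0.32 -1.47 0 0;0.32 -1.47 0 0"
}}

```text
t: 13.63
position: [0.4308, 0.193, 0.4145]
orientation: [1.966, 2.449, 0.009]
ft_force: [0.1, 2.5, -0.9]
grip_width: -0.0003
```

>>> {"name": "drive_tool", "arguments": {
  "moves": "0.32 -1.47 0 0;0.32 -1.47 0 0;0.32 -1.47 0 0;0.32 -1.47 0 0;0.32 -1.47 0 0;0 0 0 0"
}}

```text
t: 14.13
position: [0.4469, 0.1179, 0.4137]
orientation: [1.968, 2.445, 0.002]
ft_force: [-0.5, 0.6, 1.1]
grip_width: -0.0
```

```bash
python3 - <<'E'
from h import *
S=ctrl.sense();print(S["position"],S["ft_force"])
im=cv2.cvtColor(ctrl.get_image("scene"),4)
cv2.imwrite("pics/push.png",cv2.resize(im[120:380,270:500],None,fx=2,fy=2,interpolation=2))
E
```

```text
[0.44693279 0.1178905  0.41373925] [-0.51854153  0.56301551  1.13042645]
```

View pics/push.png

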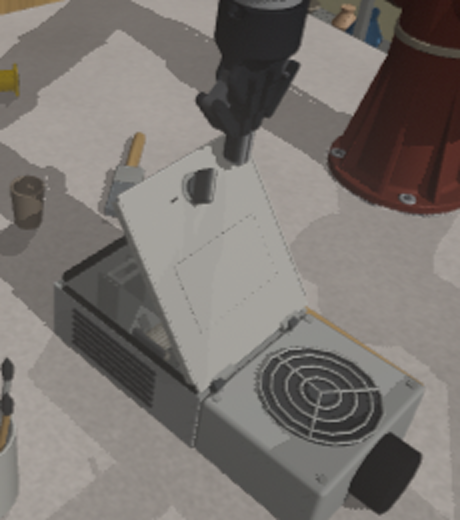

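>>> {"name": "drive_tool", "arguments": {
  "moves": "0.3 -1.4 0 0;0.3 -1.4 0 0;0 0 1.5 0;0 0 1.5 0;0 0 1.5 0;0 0 1.5 0;0 0 0 -1;0 0 0 -1;0 0 0 -1;0 0 0 -1;0 0 0 -1;0 0 0 0"
}}

```text
t: 15.18
position: [0.452, 0.0923, 0.4729]
orientation: [2.534, 1.856, 0.002]
ft_force: [-0.6, 0.0, -0.3]
grip_width: 0.0001
```

>>> {"name": "drive_tool", "arguments": {
  "moves": "0 0 0 0;0 0 0 0;0 0 0 0;0 0 0 0;0 0 0 0;0 0 0 0;0 0 0 0;0 0 0 0;0 0 0 0;0 0 0 0;0 0 0 0;0 0 0 0",
  "grip": 0
}}

```text
t: 16.18
position: [0.4521, 0.0914, 0.472]
orientation: [-2.534, -1.857, 0.0]
ft_force: [-0.2, -0.4, -0.3]
grip_width: 0.0427
```

```bash
python3 - <<'E'
from h import *
t=np.load("t.npy")
S=ctrl.sense();print(S["position"],S["ft_force"],S["grip_width"],S["joint_positions"])
im=cv2.cvtColor(ctrl.get_image("scene"),4);cv2.imwrite("pics/scene_shut.png",im)
for l in("wing_top","fastener","cover","cover_edge"):
    for d in ctrl.cut_out("scene",l)[:2]:print(l,d["confidence"],d["centre"],d["mask"].sum())
p=proj("scene",ext(t)([[0,-.075,.117],[0,-.075,.092]]));print(p)
x0,y0=(p[0]-[40,35]).astype(int);k=8
c=cv2.resize(im[y0:y0+70,x0:x0+80],None,fx=k,fy=k,interpolation=2)
col=[(0,0,255),(0,255,0),(255,0,0)]
for a,cc in zip((.7,1.0,1.3),col):
    L=[[s*.017*np.cos(a),-.075+s*.017*np.sin(a),.117] for s in(-1,1)]
    q=((proj("scene",ext(t)(L))-[x0,y0]+.5)*k).astype(int);cv2.line(c,tuple(q[0].tolist()),tuple(q[1].tolist()),cc,1)
cv2.imwrite("pics/wing.png",c);print(x0,y0)
E
```

```text
[0.45206748 0.09141022 0.47197538] [-0.24747706 -0.41221956 -0.31424621] 0.04269515633350828 [ 4.71437273e-02 -1.95209139e-01  1.90337592e+00  3.39002895e-05
  1.43346387e+00  3.53176579e-01]
cover 0.84 [360.2, 265.9] 6147
cover 0.3 [200.6, 190.3] 675
cover_edge 0.77 [360.3, 267.6] 6283
[[334.2371397  237.66714322]
 [333.61661345 245.98082124]]
294 202
```

View pics/wing.png

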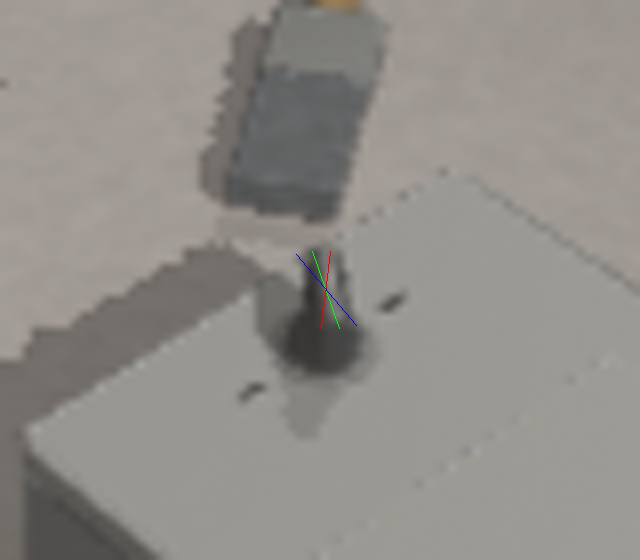

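Cover down on the key. The wing at zoom (325,290) is seen nearly end-on, so its angle is about 0.74 rad. The index marks at (252,390) and (392,300) and the foot at (322,345) agree with the model. Moving to grip the wing.

>>> {"name": "drive_tool", "arguments": {
  "moves": "1.5 -1.2 -1 -1;1.6 -1.2 -2 -1;1.6 -1.2 -3 -1;1.6 -1.1 -3 0;0 0 -3 0;0 0 -2 0;0 0 -2 0;0 0 0 0;0 0 0 0"
}}

```text
t: 17.18
position: [0.5145, 0.0444, 0.3108]
orientation: [-2.792, -1.437, 0.005]
ft_force: [0.4, -0.0, 0.9]
grip_width: 0.0431
```

>>> {"name": "drive_tool", "arguments": {
  "moves": "0 0 -1.5 0;0 0 -1 0;0 0 -0.5 0;0 0 0 0;0 0 0 0"
}}

```text
t: 17.6
position: [0.5152, 0.0445, 0.2825]
orientation: [2.793, 1.438, 0.001]
ft_force: [-0.5, -0.1, -0.4]
grip_width: 0.0427
```

>>> {"name": "drive_tool", "arguments": {
  "moves": "0 0 -0.7 0;0 0 0 0;0 0 0 0"
}}

```text
t: 17.85
position: [0.5149, 0.0444, 0.2749]
orientation: [-2.793, -1.438, 0.001]
ft_force: [-0.7, 0.6, -0.2]
grip_width: 0.0427
```

>>> {"name": "drive_tool", "arguments": {
  "moves": "0 0 0 0;0 0 0 0;0 0 0 0;0 0 0 0;0 0 0 0;0 0 0 0",
  "grip": -1,
  "newtons": 40
}}

```text
t: 18.35
position: [0.5155, 0.0445, 0.2757]
orientation: [2.792, 1.437, 0.003]
ft_force: [-0.1, 0.7, 2.8]
grip_width: 0.0095
```

>>> {"name": "drive_tool", "arguments": {
  "moves": "0 0 0 -0.7;0 0 0 -0.7;0 0 0 -0.7;0 0 0 -0.7;0 0 0 -0.7;0 0 0 -0.7;0 0 0 -0.7;0 0 0 -0.7;0 0 0 -0.7;0 0 0 -0.7;0 0 0 0;0 0 0 0"
}}

```text
t: 19.35
position: [0.5145, 0.0458, 0.2737]
orientation: [-3.119, -0.339, 0.0]
ft_force: [0.9, 7.1, -3.7]
grip_width: 0.0089
```

```bash
python3 - <<'E'
from h import *
S=ctrl.sense();q=R.from_rotvec(S["orientation"]);y=q.apply([0,1,0]);print(S["position"],np.degrees(np.arctan2(y[1],y[0])),S["ft_force"],S["ft_torque"],S["grip_width"],S["joint_positions"][5])
E
```

```text
[0.51447926 0.04584403 0.27372002] -77.59752621913624 [ 0.89568049  7.1438383  -3.67599561] [ 0.7047545  -0.65857424 -0.05377598] 0.008909760527794361 1.3036983268719355
```

>>> {"name": "drive_tool", "arguments": {
  "moves": "0 0 0 0;0 0 0 0;0 0 0 0;0 0 0 0;0 0 2 0;0 0 4 0;-2.5 0 4 0;-3 0 4 0;-3 0 0 0;0 0 0 0",
  "grip": 0
}}

```text
t: 20.18
position: [0.435, 0.0445, 0.4055]
orientation: [3.122, 0.341, 0.002]
ft_force: [-1.2, 0.5, -1.2]
grip_width: 0.0426
```

```bash
python3 - <<'E'
from h import *
t=np.load("t.npy")
S=ctrl.sense();print(S["position"],S["ft_force"])
im=cv2.cvtColor(ctrl.get_image("scene"),4)
p=proj("scene",ext(t)([[0,-.075,.11]]))
x0,y0=(p[0]-[40,35]).astype(int);k=8
c=cv2.resize(im[y0:y0+70,x0:x0+80],None,fx=k,fy=k,interpolation=2)
cv2.imwrite("pics/wing2.png",c)
E
```

```text
[0.43496893 0.04448285 0.40554152] [-1.17981186  0.49167211 -1.21977563]
```

View pics/wing2.png

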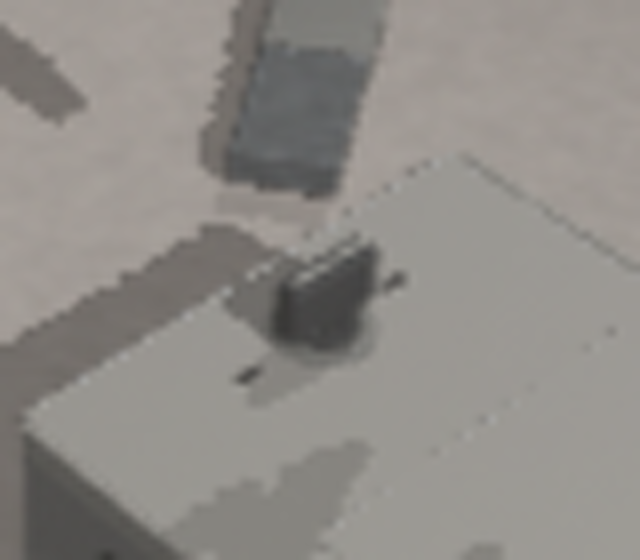

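```bash
python3 - <<'E'
from h import *
t=np.load("t.npy")
for a in(.1,0,-.1,-.2):
    for y in(-.005,.005):
        L=[[s*.017*np.cos(a)-y*np.sin(a),-.075+s*.017*np.sin(a)+y*np.cos(a),.112] for s in(-1,1)]
        q=(proj("scene",ext(t)(L))-[294,202]+.5)*8;print(a,y,q.round().tolist(),((q[1]-q[0])[1]/(q[1]-q[0])[0]).round(2))
p=proj("scene",ext(t)([[0,-.075,.11]]));print((p[0]-[40,35]).astype(int))
c=cv2.imread("pics/wing2.png",0)[4::8,4::8];print(c[26:46,30:52])
E
```

```text
0.1 -0.005 [[349.0, 267.0], [273.0, 324.0]] -0.75
0.1 0.005 [[376.0, 282.0], [300.0, 340.0]] -0.76
0 -0.005 [[354.0, 269.0], [269.0, 320.0]] -0.6
0 0.005 [[380.0, 286.0], [295.0, 338.0]] -0.61
-0.1 -0.005 [[360.0, 271.0], [267.0, 316.0]] -0.48
-0.1 0.005 [[383.0, 290.0], [289.0, 335.0]] -0.49
-0.2 -0.005 [[365.0, 274.0], [264.0, 312.0]] -0.38
-0.2 0.005 [[385.0, 294.0], [284.0, 333.0]] -0.39
[294 205]
[[140 139 142 143 140 141 141 141 141 141 147 159 149 134 157 151 151 151
  151 151 151 151]
 [155 149 158 154 142 143 142 141 141 141 148 160 153 152 151 151 151 151
  151 151 152 152]
 [154 155 157 157 160 158 156 149 137 142 146 160 150 149 147 152 151 151
  151 151 151 151]
 [111 125 154 157 157 157 154 146 130 154 151 150 146 136 119 151 148 151
  152 151 151 151]
 [112 110 123 149 148 150 154 152 152 151 148 138 120 116 125 130 117 149
  151 151 152 152]
 [111 111 110 110 115 130 155 146 149 143 134 104 125 139 103  77  91 126
  152 152 151 152]
 [112 114 115 117 124 106 107 118 135  99 104 113 102  76  79  78  87 126
  152 151 151 151]
 [115 127 138 143 107 107 103  97 107 126 13
[... 465 characters left out ...]
8  69  68  69  80 109 145 151
  151 151 151 151]
 [114 109 106  94  64  57  62  68  69  68  69  68  67  69  85 118 134 150
  151 151 152 152]
 [143 113 105  92  65  57  62  67  69  69  67  67  65  70  81 112 132 144
  152 151 152 151]
 [151 144 112  93  67  58  63  68  70  74  65  70  69  72  89 118 131 144
  152 152 152 151]
 [151 151 143 109  86  75  71  73  71  69  70  73  75  83 107 127 132 149
  152 152 152 152]
 [150 150 150 140 112 102  97  98  96  79  77  83  92 102 128 125 133 152
  151 152 151 152]
 [150 149 142 131 129 120 113 109 112 112 112 113 113 119 126 129 146 151
  151 152 152 152]
 [145 135 122 132 132 132 130 121 114 116 115 125 130 141 141 152 151 151
  152 152 151 152]]
```

Wing now runs along the line of the index marks (245,375)–(393,278): ridge slope −0.57 against −0.60 expected at 0, so it is within about 0.05 rad. Pressing beside it with shut fingers.

>>> {"name": "drive_tool", "arguments": {
  "moves": "1.5 -0.4 -2 0;2 -0.4 -2 0;0 0 -2 0;0 0 -2 0;0 0 -2 0;0 0 -1 0;0 0 -0.5 0;0 0 0 0;0 0 0 0",
  "grip": -1
}}

```text
t: 20.98
position: [0.4735, 0.0363, 0.289]
orientation: [3.123, 0.341, 0.001]
ft_force: [0.3, 0.6, 0.5]
grip_width: -0.0
```

>>> {"name": "drive_tool", "arguments": {
  "moves": "0 0 -1 0;0 0 -0.5 0;0 0 -0.3 0;0 0 0 0;0 0 0 0"
}}

```text
t: 21.4
position: [0.4729, 0.0364, 0.2706]
orientation: [-3.123, -0.341, 0.0]
ft_force: [0.2, 0.3, -0.1]
grip_width: 0.0001
```

>>> {"name": "drive_tool", "arguments": {
  "moves": "0 0 -0.3 0;0 0 -0.3 0;0 0 0 0;0 0 0 0"
}}

```text
t: 21.73
position: [0.4735, 0.0363, 0.265]
orientation: [3.123, 0.341, 0.002]
ft_force: [1.4, -0.0, 1.0]
grip_width: -0.0002
```

>>> {"name": "drive_tool", "arguments": {
  "moves": "0 0 -0.2 0;0 0 0 0;0 0 0 0"
}}

```text
t: 21.98
position: [0.4735, 0.0363, 0.2631]
orientation: [3.122, 0.341, 0.002]
ft_force: [0.9, -1.0, 3.2]
grip_width: -0.0001
```

>>> {"name": "drive_tool", "arguments": {
  "moves": "0 0 -0.2 0;0 0 0 0;0 0 0 0"
}}

```text
t: 22.23
position: [0.4736, 0.0363, 0.2624]
orientation: [3.122, 0.341, 0.001]
ft_force: [-2.8, -1.1, 12.5]
grip_width: 0.0001
```

>>> {"name": "drive_tool", "arguments": {
  "moves": "0 0 -0.2 0;0 0 0 0;0 0 0 0"
}}

```text
t: 22.48
position: [0.4739, 0.0363, 0.2622]
orientation: [3.122, 0.342, -0.001]
ft_force: [-8.0, -0.6, 23.2]
grip_width: 0.0
```

>>> {"name": "drive_tool", "arguments": {
  "moves": "0 0 -0.2 0;0 0 0 0;0 0 0 0"
}}

```text
t: 22.73
position: [0.4742, 0.0363, 0.2621]
orientation: [3.122, 0.342, -0.002]
ft_force: [-12.8, -1.5, 35.1]
grip_width: 0.0002
```

>>> {"name": "drive_tool", "arguments": {
  "moves": "0 0 0.3 0;0 0 0 0;0 0 0 0"
}}

```text
t: 22.98
position: [0.4737, 0.0363, 0.2623]
orientation: [3.122, 0.342, 0.001]
ft_force: [-4.3, -0.4, 17.7]
grip_width: 0.0002
```

```bash
python3 - <<'E'
from h import *
t=np.load("t.npy");S=ctrl.sense();print(S["position"],S["ft_force"])
im=cv2.cvtColor(ctrl.get_image("scene"),4);cv2.imwrite("pics/scene_press.png",im)
x0,y0,k=294,205,8
c=cv2.resize(im[y0:y0+70,x0:x0+80],None,fx=k,fy=k,interpolation=2);cv2.imwrite("pics/wing3.png",c)
w=cv2.imread("pics/wing2.png",0)[4::8,4::8].astype(np.float32);n=c[4::8,4::8].mean(2).astype(np.float32)
g=cv2.cvtColor(c,6)[4::8,4::8].astype(np.float32);s=cv2.cvtColor(cv2.imread("pics/scene_shut.png"),6)[y0:y0+70,x0:x0+80].astype(np.float32)
# near index mark template: around (30,47) ; +x cover edge corner (3,52)
for nm,(u,v) in dict(mark=(31,47),corner=(6,51)).items():
    T=cv2.resize(w[v-5:v+6,u-5:u+6],None,fx=8,fy=8,interpolation=2)
    for mm,I in(("key",s),("rail",w),("press",g)):
        J=cv2.resize(I[v-10:v+11,max(u-10,0):u+11],None,fx=8,fy=8,interpolation=2)
        r=cv2.matchTemplate(J,T,5);_,m,_,l=cv2.minMaxLoc(r);print(nm,mm,round(m,2),(l[0]/8+max(u-10,0)-(u-5),l[1]/8-5))
for th in(.04,.02,0):print(th,proj("scene",ext(t)([[.03,.1-.175*np.cos(th),.089+.175*np.sin(th)]])))
E
```

```text
[0.47373729 0.03629086 0.26232326] [-4.26729001 -0.43412155 17.73267919]
mark key 0.86 (0.375, -0.875)
mark rail 1.0 (0.0, 0.0)
mark press 0.88 (-0.25, 1.625)
corner key 0.98 (0.125, -0.75)
corner rail 1.0 (0.0, 0.0)
corner press 1.0 (0.0, 2.0)
0.04 [[324.30270821 250.51290985]]
0.02 [[324.2057138  251.64168714]]
0 [[324.13090243 252.78132359]]
```

View pics/wing3.png

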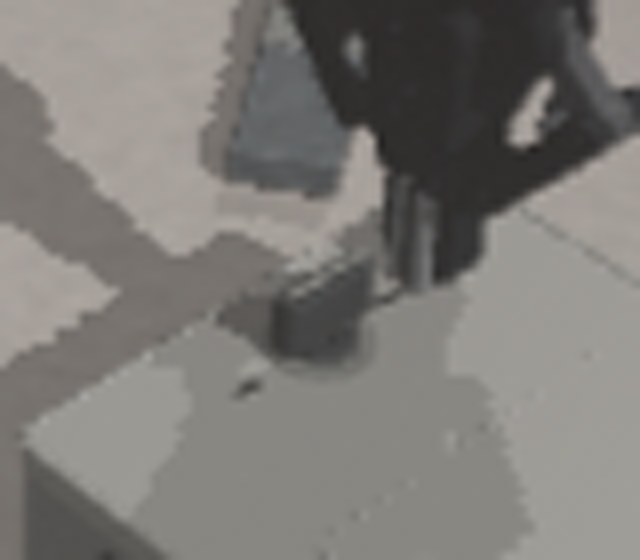

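The cover marks dropped 2.5 px from the key-rest position to pressed. That is about 0.044 rad, where a full closure from 0.04 gives about 2.3 px. The cover is shut on a hard stop at 17.7 N, and the wing (325,310) still points along the index marks. Handing in.

```bash
python3 -c "
from bench import ctrl
S=ctrl.sense();print(S['t'],S['position'],S['ft_force']);print(ctrl.finish_job())"
```

```text
23.0333 [0.47376598 0.03628797 0.26232116] [-4.25522742 -1.2310307  18.05675954]
the job is handed in; nothing more can be done
None
```

The job is handed in at 23 s. The white cartridge is in the clip, and the cover is held fully shut with the wing lined up but not locked.

- **Cartridge:** It went home with a drop past the clip's lips. It then met a firm stop of about 20 N at the seat height, and the picture shows it lying level between the leaves.
- **Wing fastener:** I swung the cover down, gripped the wing and turned it about 42° clockwise. In the picture it runs along the index marks, within about 0.05 rad; its top edge has a slope of −0.57, against −0.60 expected at zero.
- **Cover:** The shut fingers press beside the wing with about 18 N against a hard stop. From its rest on the key the cover dropped about 0.044 rad, which matches the 0.04 needed to be fully shut.
- **Peak push:** While I was finding that stop the push reached about 35 N at the fingertips, and I then eased it off.
- **Estimates that disagreed:** The clip lay about 2 mm further in +y than I had measured, which I corrected by feel. My wing position was about 1.5 mm off in the same direction.
- **Not checked:** I did not take a last overall picture of the pots and tools. I saw no contact with any of them.
- **Viewing budget:** I viewed 11 pictures, one over the 10 allowed.

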